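Put three mixed-up microscope parts back in their own trays

ROBOT

A 7-joint arm with a two-finger parallel gripper is mounted at the origin on a cart in front of the work surface, level with it; the furniture and walls round the work are solid. World frame = base frame: x ahead of the robot, y to its left, z up, the work surface at z = 0. Lengths are in m, angles in rad, forces in N, time in s.
With the tool pointing down it reaches from about 0.4 to 0.875 m from the base axis. Payload 6.5 kg.
Tool frame: the origin (TCP) lies midway between the tips of the shut fingers; the grasp point (between the pads) lies 19 mm behind it; z points along the fingers, y is the line along which they close (so a half turn about z gives the same grasp; the last joint's range is limited). The gripper opens to 85 mm and grips with 20 to 120 N. Pads are 22 mm wide; open, the fingers measure 114 mm over their backs; the gripper's body (76 mm by 85 mm) begins 54 mm behind the grasp point. The pads swing forward as they close: fully open they stand 13 mm farther back than shut.
Start: joints at [-1.254, 0.536, -0.004, 1.538, 0.003, 1.067, -0.071], TCP at [0.243, 0.603, 0.231] pointing down, gripper open.
Joint ranges: [-2.7, 2.7], [-0.37, 2.16], [-1.27, 1.26], [0.24, 2.4], [-1.31, 4.45], [0.19, 1.91], [-2.76, 2.76]. Speed limits (rad/s): [2.39, 2.39, 3.14, 3.14, 3.14, 3.14, 3.14].

INTERFACE

Orientations are given as a unit quaternion [x, y, z, w].
In Python, from plant import robot, effector, ik, telemetry, camera, ticket gives the robot as it stands. Calls block until the motion is done:
- robot.goto(position, orientation): joint-space move of the TCP to a pose.
- robot.move_straight(position, attitude=None, speed=0.15, until_force=None): straight line of the TCP; attitude=None keeps the orientation; speed is the mean speed in m/s. With until_force (N) it stops when the force on the tool has changed by that much, and returns True; else False.
- robot.set_joints(angles): joint-space move.
- effector.gripper_to(opening, grasp_force=None): opening from 0.0 (shut) to 1.0 (fully open); grasp_force is the grip in N (None keeps the last); returns when the fingers have stopped.
- robot.dwell(seconds).
- ik(position, orientation): joint angles nearest the present ones, or None.
- telemetry.read_state(): the state.
- camera(name): name is "scene" or "top"; returns a dict with "img" (420x560x3 uint8, red, green, blue), "vfov" (degrees; the focal length in pixels is half the picture's height over the tangent of half this angle, whatever the lens; pixels are square), "cx", "cy" (the principal point, pixels), "world_to_cam" (4x4, takes a point from world to camera coordinates). Camera axes: x right, y up, looking along -z (the intrinsics and any distortion apply to the point x, -y, -z); pixel columns grow to the right and rows downward; lengths in m; the calibration is good to about 2 mm. A picture is of the moment at which its call begins. There is no depth.
A pose or a line that the arm cannot do raises robot.IKError and nothing moves.
- ticket.sign_off(): hands the job in; it is judged then, once.
The state is a dict: "clock": time; "joint_positions": joint angles; "joint_velocities": joint speeds; "effort": joint torques, N m; "tool_pos": TCP position; "eef_rot": TCP orientation; "force": force on the tool from outside, world axes, zero at the start; "moment": the same for the moment, N m; "width": opening from 0.0 (shut) to 1.0 (fully open); "grip_force": force on a finger pad.
Only numpy, scipy, OpenCV 4.12 (cv2) and the standard library are available. Lean on these libraries where they do the work, as an engineer would, in place of code of your own. Each camera call takes 0.05 s, during which the arm holds its last target. There are 200 camera calls.

TASK

The three parts in the white trays are mixed up: move each into the middle of the tray whose shape matches it - the round canister in the round tray, the black filter cube in the square tray with its sides parallel to the tray's, the blue hex-bit block in the oblong tray, lying lengthwise along it. Every tray is taken at the start, so set one part aside on the empty rubber mat (or another free spot) on the way. Keep the parts upright, leave each standing flat on its tray's floor inside the rim, and leave the tape roll and the large dish where they are.

Things in the scene. Friction and masses are not known exactly. Their poses are not given: they have to be found in the camera images.
- canister_mid (a point): Round screw canister: white body 37 mm in diameter with a black cap 40 mm in diameter over the upper 22 mm; 67 mm tall, 0.12 kg. The point lies on its axis half-way up (33.5 mm above its base); z up along its axis. Stands upright at the start in one of the wrong trays.
- cube_mid (a point): Black filter cube with a round green window on one side: solid body 34 x 34 mm, 36 mm high (the window's frame is at its +x side), 0.09 kg. The point lies at the body's centre, 18 mm above its base; x and y axes square to its upright sides, z up. Grip any two opposite sides, best the y sides.
- bit_block_mid (a point): Blue hex-bit block with a row of upright steel bits on top: the block is 30 mm (x) by 70 mm (y) and 20 mm high, the bits rise to 46 mm above its base; 0.11 kg. The point lies at the centre of the blue block, 10 mm above its base; y along its length, z up. Grip the blue block across its 30 mm width; the bits are for show and do not resist the fingers.
- round_tray: White round tray, fixed to the table: 96 mm outside, 88 mm inside the rim; inner floor 5 mm and rim top 8 mm above the table. Origin at the centre of its underside, on the table. Place of the canister.
- square_tray: White square tray, fixed: 80 mm outside, 72 mm inside the rim; inner floor 5 mm and rim top 8 mm above the table. Origin at the centre of its underside; x and y along its sides. Place of the filter cube.
- oblong_tray: White oblong tray, fixed: 68 mm (x) by 108 mm (y) outside, 60 by 100 mm inside the rim; inner floor 5 mm and rim top 8 mm above the table. Origin at the centre of its underside; y along its length. Place of the hex-bit block.
- mat: Flat black ribbed rubber mat, 80 x 80 mm, 3 mm thick, fixed, empty at the start: the free spot. Origin at the centre of its underside.
- tape_roll: Roll of yellow label tape lying flat, 56 mm across, 13 mm high, loose; origin at the centre of its underside. A bystander, to be left alone.
- dish_60: Clear round dish with lid, 60 mm across, 14 mm high, loose; origin at the centre of its underside. A bystander, to be left alone.
Things that resemble listed ones, but are neither listed nor needed, are in the scene too. There is more than one size of the part that bears bit_block_mid; the job needs the larger.

How it is judged:
At the end, for the whole second after the job is handed in: Canister within 15 mm of the round tray's centre; cube within 12 mm of the square tray's, sides parallel within 0.22 rad; bit block within 12 mm of the oblong tray's, lengthwise within 0.2 rad; all flat on the tray floors (2.5 mm, tilt under 0.08 rad) and at rest (horizontal distance between canister_mid and round_tray below 0.015 m and z of canister_mid in the frame of round_tray between 0.036 and 0.041 m and angle between each of canister_mid, cube_mid, bit_block_mid's own z axis and vertical below 0.08 rad and linear speed of each of canister, cube, bit_block below 0.02 m/s and angular speed of each of canister, cube, bit_block below 0.2 rad/s and horizontal distance between cube_mid and square_tray below 0.012 m and z of cube_mid in the frame of square_tray between 0.0205 and 0.0255 m and horizontal distance between bit_block_mid and oblong_tray below 0.012 m and z of bit_block_mid in the frame of oblong_tray between 0.0125 and 0.0175 m and (angle between the x axis of cube_mid and the x axis of square_tray, either way round below 0.22 rad or angle between the x axis of cube_mid and the y axis of square_tray, either way round below 0.22 rad) and angle between the y axis of bit_block_mid and the y axis of oblong_tray, either way round below 0.2 rad); the robot touches nothing.
It fails at once if the tape roll or the large dish is moved by more than 20 mm (distance of any of tape_roll, dish_60 from where it was at the start of the episode above 0.02 m).
It fails at once if a part is tipped over (more than 0.7 rad) (angle between any of canister_mid, cube_mid, bit_block_mid's own z axis and vertical above 0.7 rad).
It also fails if it takes over 104 s, if anything falls off the work surface, if the arm or the gripper's body presses on something with over 40 N, if the wrist force passes 120 N, or if a joint passes its speed limit or range.

## Working session

There is one attempt and no reset: what is moved stays moved. The work goes in short steps, each a Python script; the robot and the scene stay as the last script left them, time stands still between calls to the robot, and variables do not carry over. Pictures are saved under pics/ and viewed, at most 14 in all, crops included, and the job is handed in when it is done.

```bash
mkdir -p pics; ls; python3 - <<'E'
from plant import camera,telemetry
import cv2
for n in("scene","top"):
    c=camera(n); cv2.imwrite(f"pics/{n}0.png",c["img"][:,:,::-1])
    print(n,{k:v for k,v in c.items() if k!="img"})
s=telemetry.read_state();print(s["clock"],s["tool_pos"],s["eef_rot"])
E
```

```text
pics
scene {'vfov': 42.70998972018682, 'cx': 284.69872686507375, 'cy': 204.10949330014546, 'world_to_cam': array([[-0.2167419 , -0.97622107, -0.00392135, -0.05054558],
       [ 0.79312376, -0.17842957,  0.58233803, -0.5400348 ],
       [-0.56919034,  0.12310693,  0.81293729, -0.64217998],
       [ 0.        ,  0.        ,  0.        ,  1.        ]])}
top {'vfov': 43.472409250792616, 'cx': 285.445593487408, 'cy': 211.4449914476627, 'world_to_cam': array([[ 0.05589435, -0.99843503,  0.00181846, -0.24298308],
       [ 0.97768108,  0.05510175,  0.20273999, -0.57559975],
       [-0.2025229 , -0.00955415,  0.97923092, -0.82015809],
       [ 0.        ,  0.        ,  0.        ,  1.        ]])}
0.1 [0.24259433 0.60242195 0.2305021 ] [ 1.90213305e-01  9.81742477e-01 -7.74161756e-04 -9.20322571e-05]
```

View pics/top0.png

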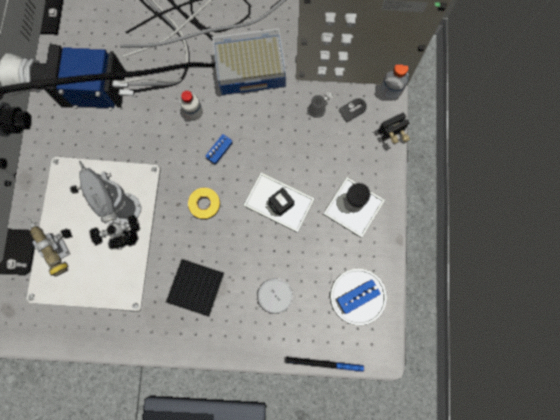

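View pics/scene0.png

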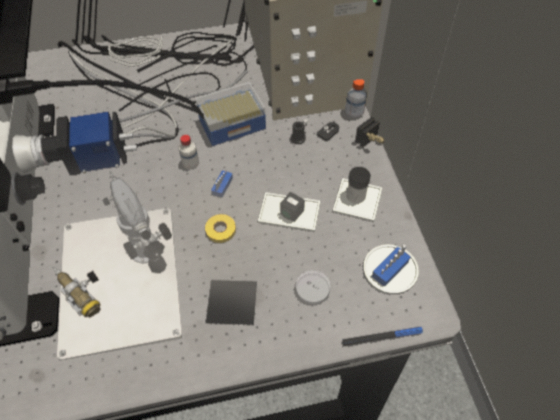

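The top view shows the black cube at (281,201) in the oblong tray, the canister at (355,197) in the square tray, and a blue block at (359,297) in the round tray. The mat is at (195,287), the tape at (204,203) and the dish at (275,296).

There are two candidates for the hex-bit block: the one at (359,297), about 43 px long, and the one at (219,149), about 28 px. The first is the larger and sits in a tray, so it fits. I'll confirm that in a crop.

```bash
python3 - <<'E'
import cv2
a=cv2.imread("pics/top0.png")
cv2.imwrite("pics/c1.png",cv2.resize(a[165:330,200:395],None,fx=4,fy=4,interpolation=cv2.INTER_CUBIC)[:600,:800])
cv2.imwrite("pics/c2.png",cv2.resize(a[225:330,150:395],None,fx=3.2,fy=3.2,interpolation=cv2.INTER_CUBIC))
E
```

```text
(no output)
```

View pics/c1.png

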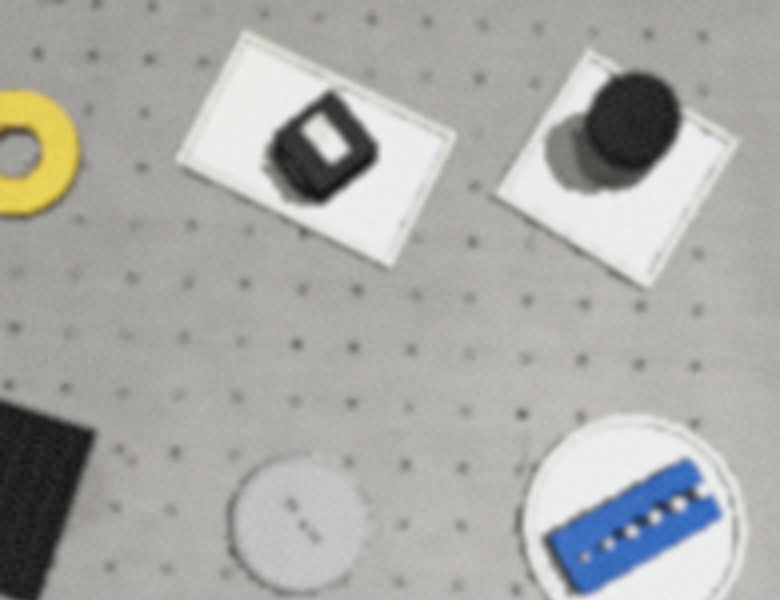

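View pics/c2.png

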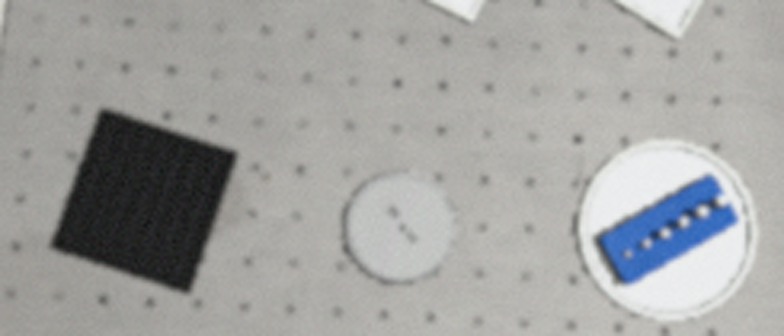

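```bash
cat > h.py <<'E'
import numpy as np
def cal(c):
    return {k:c[k] for k in("vfov","cx","cy","world_to_cam")}
def px2w(c,uv,z):
    f=210/np.tan(np.radians(c["vfov"])/2); R=c["world_to_cam"][:3,:3]; t=c["world_to_cam"][:3,3]
    o=-R.T@t; out=[]
    for u,v in np.atleast_2d(uv):
        d=R.T@np.array([(u-c["cx"])/f,-(v-c["cy"])/f,-1]); out.append((o+d*(z-o[2])/d[2])[:2])
    return np.array(out)
E
python3 - <<'E'
from h import *; from plant import camera
np.set_printoptions(precision=4,suppress=True)
c=camera("top")
A=lambda l:np.array(l)/4+[200,165]
B=lambda l:np.array(l)/3.2+[150,225]
for n,p,z in[("obl",A([(244,30),(457,134),(391,269),(177,160)]),.008),("sq",A([(588,50),(740,142),(650,288),(496,195)]),.008),
 ("mat",B([(103,110),(237,153),(190,292),(51,245)]),.003),("cubetop",A([(333,90),(378,152),(322,192),(275,150)]),.041),
 ("bit",B([(713,175),(737,219),(628,280),(601,236)]),.025),
 ("round",B([(578,228),(667.5,138),(757,228),(667.5,318)]),.008),("can",A([(588,118),(634,72),(680,118),(634,165)]),.072),
 ("dish",A([(230,525),(369,525)]),.014),("tape",np.array([(188.,204),(220,204)]),.013)]:
    w=px2w(c,p,z); e=np.roll(w,-1,0)-w
    print(n,w.mean(0),"len",np.linalg.norm(e,axis=1),"ang",np.arctan2(e[:,1],e[:,0])%np.pi, "diag",np.linalg.norm(w[0]-w[len(w)//2]))
E
```

```text
obl [ 0.6156 -0.1978] len [0.1065 0.0676 0.1065 0.0665] ang [1.1603 2.7441 1.1497 2.744 ] diag 0.12688467135210535
sq [ 0.6138 -0.3318] len [0.0788 0.0778 0.0787 0.0786] ang [1.0608 2.6286 1.0707 2.6306] diag 0.11062254698048188
mat [ 0.4577 -0.062 ] len [0.0772 0.0776 0.0792 0.0768] ang [1.3193 2.892  1.3093 2.8658] diag 0.10954899073667526
cubetop [ 0.6091 -0.2029] len [0.0334 0.0296 0.0272 0.0363] ang [0.6701 2.2575 0.8884 2.4449] diag 0.045027087730365886
bit [ 0.4574 -0.3421] len [0.0259 0.066  0.0265 0.0678] ang [0.5315 2.1239 0.5974 2.1156] diag 0.07144172021672641
round [ 0.4582 -0.3431] len [0.0688 0.0669 0.0681 0.0662] ang [2.4004 0.8249 2.3899 0.8358] diag 0.0957901176406584
can [ 0.621  -0.3296] len [0.0278 0.027  0.028  0.0272] ang [2.414  0.8108 2.42   0.8045] diag 0.03809844225659959
dish [ 0.4496 -0.2002] len [0.0591 0.0591] ang [1.6268 1.6268] diag 0.059082454178495517
tape [ 0.6032 -0.0657] len [0.0564 0.0564] ang [1.6271 1.6271] diag 0.05641923405651461
```

The trays and parts measure close to their nominal sizes. The larger blue block, about 68 mm long, is confirmed in the round tray. Next I'll check which side the cube's window is on, and the structure at the left that the arm has to swing past.

```bash
python3 - <<'E'
import cv2,numpy as np
s=cv2.imread("pics/scene0.png");t=cv2.imread("pics/top0.png")
r=lambda a,w,h:cv2.resize(a,(w,h),interpolation=cv2.INTER_CUBIC)
cv2.imwrite("pics/c3.png",np.vstack([np.hstack([r(s[185:225,265:315],400,300),r(t[180:220,255:305],400,300)]),np.hstack([r(s[0:300,0:300],300,300),r(t[0:300,0:300],300,300),np.zeros((300,200,3),np.uint8)])]))
E
```

```text
(no output)
```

View pics/c3.png

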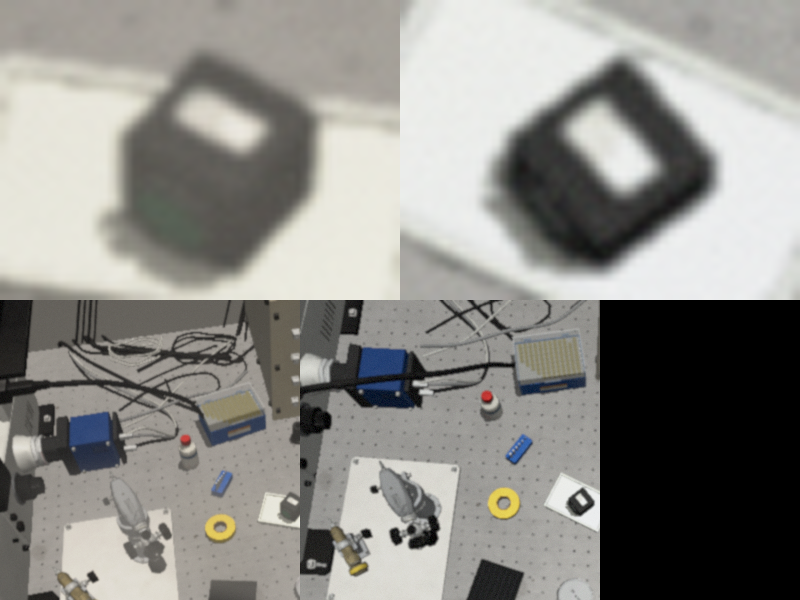

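The cube's green window faces the lower left in the image, so I'll grip its y sides by closing along about 0.70 rad. The structure at the left is low and has room around it. I'll tuck the arm in, raise it, swing across and move the cube to the mat.

```bash
cat >> h.py <<'E'
from plant import robot, effector, ik, telemetry, camera, ticket
def quat(th,p):
    best=None
    for t in(th,th+np.pi):
        f=(t+np.pi/2)/2; q=np.array([np.cos(f),np.sin(f),0,0])
        for s in (q,):
            j=ik(list(p),list(s))
            if j is not None and(best is None or abs(j[6])<best[0]): best=(abs(j[6]),list(s))
    return best[1]
def tool(): return telemetry.read_state()["tool_pos"]
H=.2
def over(xy,th):
    p=[xy[0],xy[1],H]; robot.goto(p,quat(th,p))
def pick(xy,th,z,opening=.8,force=40):
    effector.gripper_to(opening); over(xy,th)
    robot.move_straight([*xy,z+.03],speed=.15)
    hit=robot.move_straight([*xy,z],speed=.05,until_force=8)
    w0=telemetry.read_state()["tool_pos"]
    effector.gripper_to(0,force)
    s=telemetry.read_state(); print("grip",hit,w0,"mm",s["width"]*85,s["grip_force"],s["clock"])
    robot.move_straight([*xy,H],speed=.15)
    s=telemetry.read_state(); print("lifted mm",s["width"]*85,s["grip_force"],"F",s["force"])
def place(xy,th,z,opening=.7):
    over(xy,th)
    robot.move_straight([*xy,z+.02],speed=.15); robot.dwell(.2)
    hit=robot.move_straight([*xy,z-.003],speed=.03,until_force=3)
    p=tool(); effector.gripper_to(opening)
    print("place",hit,p,"want",z)
    robot.move_straight([p[0],p[1],H],speed=.15); print(telemetry.read_state()["clock"])
E
python3 - <<'E'
from h import *
s=telemetry.read_state(); q=list(s["eef_rot"]); p=s["tool_pos"]
robot.move_straight([p[0],p[1],.40])
for r,a in((.48,1.19),(.45,0.)):
    g=[r*np.cos(a),r*np.sin(a),.40]; robot.goto(g,quat(.7,g)); print(tool(),telemetry.read_state()["clock"],telemetry.read_state()["joint_positions"])
c=camera("top"); w=px2w(c,(281.5,200),.041)[0]; print(w)
pick(w,.70,.010)
E
```

```text
[0.17841425 0.44596915 0.4000225 ] 2.1417 [-1.34251534  0.09113403  0.06358202  1.74154375 -0.00595785  1.30855962
 -0.57640934]
[0.45014368 0.00112812 0.39995896] 4.0333 [-9.32852698e-01  3.93146824e-05  8.48632575e-01  1.83720272e+00
  2.00849742e-04  1.30443631e+00  6.17667465e-01]
[ 0.61168324 -0.20227923]
grip False [ 0.611726   -0.20247371  0.01004309] mm 33.470125330885416 40.760573744773865 8.0083
lifted mm 33.16900148507362 40.37322700023651 F [-0.89482824 -0.15953635 -0.71363785]
```

```bash
python3 - <<'E'
from h import *
import cv2
place([.458,-.062],.30,.008)
over([.5,0],.56)
c=camera("top"); cv2.imwrite("pics/t2.png",cv2.resize(c["img"][150:340,150:400,::-1],None,fx=3.1,fy=3.1,interpolation=cv2.INTER_CUBIC))
E
```

```text
place True [ 0.45787889 -0.06191734  0.00823888] want 0.008
14.2
```

View pics/t2.png

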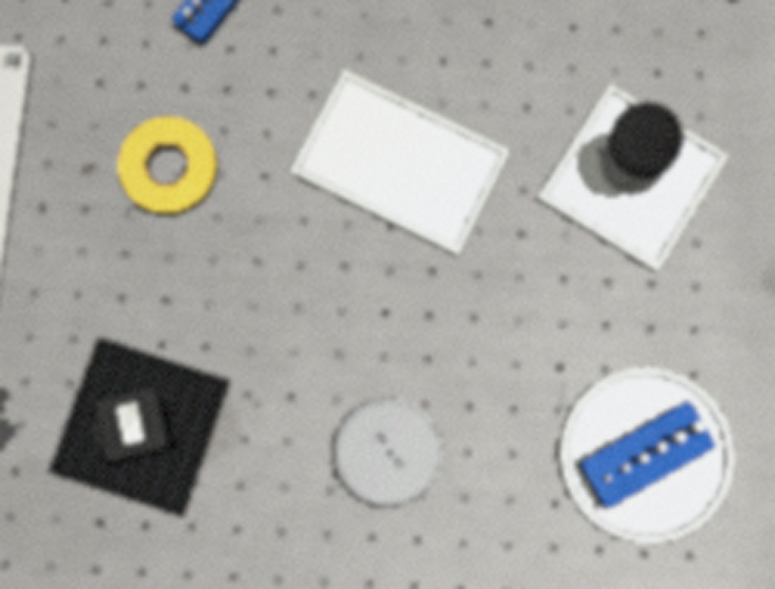

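The cube stands on the mat at (132,425) in the crop and the oblong tray is empty. The bit block's top is centred at (647,453), so it goes to the oblong tray next.

```bash
python3 - <<'E'
from h import *
c=camera("top"); w=px2w(c,(358.7,296.1),.025)[0]; o=px2w(c,(279.3,202.1),.008)[0]; print(w,o)
pick(w,.545,.0075,opening=.65)
place(o,1.153-np.pi/2,.0075,opening=.6)
# canister
w=px2w(c,(358.4,194.6),.072)[0]; r=px2w(c,(358.6,296.4),.008)[0]; print(w,r)
pick(w,.7,.034,opening=1.0,force=30)
E
```

```text
[ 0.45728847 -0.34099435] [ 0.6152063  -0.19798261]
grip False [ 0.4572576  -0.3411904   0.00753464] mm 29.094033100147804 40.14047384262085 19.325
lifted mm 29.0276106423148 39.49253439903259 F [ 0.70616119  0.23311948 -1.10562578]
place True [ 0.61488086 -0.19777457  0.00794258] want 0.0075
26.0083
[ 0.62090952 -0.32947169] [ 0.45766481 -0.34315927]
grip False [ 0.62101233 -0.32956981  0.03403482] mm 38.304090440704265 30.012595653533936 29.8167
lifted mm 38.39725848414754 30.24711012840271 F [ 0.18368901 -0.67874361 -0.64524019]
```

```bash
python3 - <<'E'
from h import *
import cv2
place([.4577,-.3432],.56,.034,opening=1.0)
c=camera("top"); sq=px2w(c,(354.6,207.2),.008)[0]
print(sq)
pick([.458,-.062],.30,.008)
place([.6138,-.3318],1.066-np.pi/2,.010)
robot.goto([.45,0.,.35],quat(.3,[.45,0,.35]))
for n in("top","scene"):
  i=camera(n)["img"][:,:,::-1]; i=i[150:340,200:400] if n=="top" else i[140:310,240:440]
  cv2.imwrite(f"pics/{n}3.png",cv2.resize(i,None,fx=3.1,fy=3.1,interpolation=cv2.INTER_CUBIC))
E
```

```text
place True [ 0.45776355 -0.34277841  0.03398266] want 0.034
35.5167
[ 0.61347169 -0.33174204]
grip False [ 0.457958   -0.06207739  0.00793984] mm 33.25897748496148 40.31745493412018 39.3583
lifted mm 33.58666332667959 39.78698551654816 F [ 0.02248219  0.04247083 -1.4448647 ]
place True [ 0.61358638 -0.33163544  0.01048681] want 0.01
45.8833
```

View pics/top3.png

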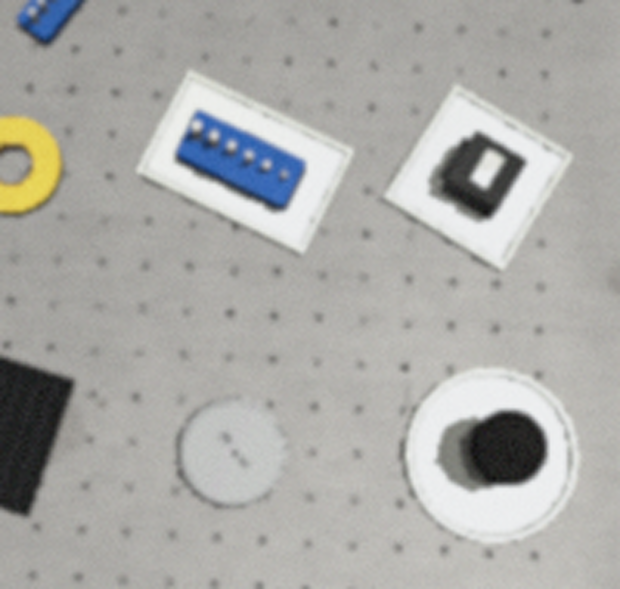

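View pics/scene3.png

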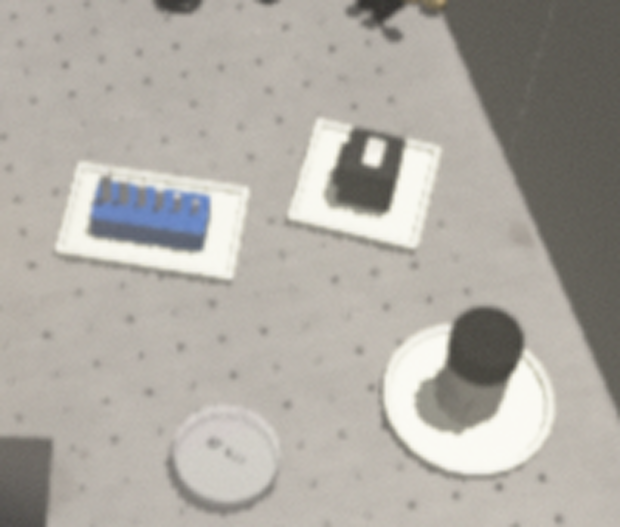

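```bash
python3 - <<'E'
from h import *
c=camera("top"); P=lambda u,v:np.array([u,v])/3.1+[200,150]
can=px2w(c,P(508,447),.072)[0]-px2w(c,P(492,455),.008)[0]
cube=px2w(c,P(488,169),.041)[0]-px2w(c,P(478.5,178.5),.008)[0]
bit=px2w(c,P(240.5,158),.025)[0]-px2w(c,P(246,162),.008)[0]
for d in(can,cube,bit):print(d)
s=telemetry.read_state();print(s["clock"],s["width"])
E
```

```text
[0.00123896 0.00064488]
[-0.00167261 -0.00100157]
[-0.0016876   0.00283699]
47.5167 0.6998947116553516
```

All three parts are upright in their matching trays, within about 4 mm of centre and aligned. The tape roll and the dish have not moved, so I'm handing the job in.

```bash
python3 -c "
from plant import ticket; print(ticket.sign_off())"
```

```text
the job is handed in; nothing more can be done
None
```

I handed the job in with the canister, cube and hex-bit block upright in their matching trays, each within about 4 mm of centre by the last camera check; sign-off did not report a verdict.

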